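# Clamp the petri dish in its nest

## Robot

A 6-joint arm with a two-finger parallel gripper is mounted at the origin on a cart in front of the work surface, level with it; the furniture and walls round the work are solid. World frame = base frame: x ahead of the robot, y to its left, z up, the work surface at z = 0. Lengths are in mm, angles in rad, forces in N, time in s.
With the tool pointing down it reaches from about 375 to 925 mm from the base axis. Payload 5.7 kg.
Tool frame: the origin (TCP) lies at the very end of the fingers, on their centre line; the grasp point (between the pads) lies r.pinch_z behind it (r.pinch_z is the distance from the TCP to the grasp point, in mm); z points along the fingers, y is the line along which they close (so a half turn about z gives the same grasp; the last joint's range is limited). The gripper opens to 85 mm and grips with 20 to 120 N. Pads are 22 mm wide; open, the fingers measure 114 mm over their backs; the gripper's body (76 mm by 85 mm) begins 54 mm behind the grasp point. The pads swing forward as they close: fully open they stand 13 mm farther back than shut.
Start: joints at [-1.391, 0.359, 1.51, -0, 1.272, -0.115], TCP at [174.314, -574.089, 231.267] pointing down, gripper open.
Joint ranges: [-2.97, 2.97], [-1.01, 2.36], [0.21, 2.38], [-0.96, 4.11], [0.2, 2.71], [-2.98, 2.98]. Speed limits (rad/s): [2.39, 2.39, 3.14, 3.14, 3.14, 3.14].

## Interface

Orientations are given as a unit quaternion [w, x, y, z].
In Python, from cell import r gives the robot as it stands. The module is installed in compiled form; this text tells all that it offers.
- The arm moves only by the shell command python3 -m creep 'ROWS'. ROWS is a JSON object of lists of equal length, an entry for each row: "hand": the finger opening in m, from 0 to 0.0854; "delta_pos": the shift along the tool's x, y, z in m, a list of three; "turn": the turn about the tool's z in degrees. In form: {"hand": [hand, ...], "delta_pos": [[tx, ty, tz], ...], "turn": [turn, ...]}. A call has 1 to 12 rows; each row shifts and turns the commanded pose from where the row before left it, along the tool's axes as they then stand; what a row does not reach is not made up. A row lasts 1/10 s, in which the tool goes at most 50 mm and 8.59 degrees, less where a joint would pass 70% of its speed; a pose out of reach is approached as far as the arm can. A call is refused whole if a number of a shift passes 0.05 or a number of a turn 8.59, either way. A call with a gripper value outside its range is refused whole. The fingers move at their own pace and stop on an object; the grip force is fixed at half the most. Time passes only in rows, so rows that do not move let the fingers close. It gives the time, the measured TCP pose, the force, the opening and the grip force at its end, in the units of the state.
- r.state(): the state, without advancing time (a new reading comes with each control period).
- r.camera(name): name is "scene" or "side" or "wrist"; returns a dict with "pixels" (420x560x3 uint8, red, green, blue), "range_z" (420x560 float32, mm along the optical axis (not along the pixel's ray), 0 where there is no reading), "camera_matrix" (3x3 intrinsics, pixels), "dist_coeffs" ([k1, k2, p1, p2, k3] as OpenCV has them; the pictures are not rectified), "view" (4x4, takes a point from world to camera coordinates). Camera axes: x right, y down, z forward; pixel columns grow to the right and rows downward; lengths in mm; the calibration is good to about 2 mm. A picture is of the moment at which its call begins.
- r.finish_job(): hands the job in; it is judged then, once.
The state is a dict: "time_s": time; "q": joint angles; "qvel": joint speeds; "joint_efforts": joint torques, N m; "position": TCP position; "eef_rot": TCP orientation; "contact_force": force on the tool from outside, world axes, zero at the start; "moment": the same for the moment, N m; "width": finger opening in mm; "finger_force": force on a finger pad.
Only numpy, scipy, OpenCV 4.12 (cv2) and the standard library are available. Lean on these libraries where they do the work, as an engineer would, in place of code of your own. Each camera call takes 0.05 s, during which the arm holds its last target. There are 200 camera calls.

## Task

Clamp the petri dish down on the metal plate: with the back of a finger, swing the open clamp strap over the dish until it comes to its stop, and then push the strap's cam lever all the way down so that the pad presses on the dish. Only push; pinch and lift nothing, leave the dish in its nest without knocking it, and do not disturb the vial, beaker and crucible standing round the plate.

Things in the scene. Friction and masses are not known exactly. Their poses are not given: they have to be found in the camera images.
- clamp_plate: bare aluminium clamping plate, 130 x 200 mm (its x and y), top 18 mm above the bench, fixed; origin at the centre of its underside, z up. The dish nest (four steel pins 9 mm high, 1.5 mm clear of the dish) is at x 0, y +45 mm; the post that carries the strap at x 0, y -50 mm. Closed, the strap points along the plate's +y, over the dish
- clamp_strap (a joint): swing of the steel clamp strap about the upright post: 0 = wide open (1.7 rad counterclockwise, seen from above, from the plate's +y, so about along its -x), 1.7 = on its stop over the dish. Closes clockwise seen from above; starts at 0 to 0.55; stays where left (about 2 N at the free end to move it)
- strap_pivot (a point): point on the upright post axis, at mid height of the strap (50 mm above the bench)
- strap_end (a point): middle of the free end face of the strap, 105 mm from the post axis, 50 mm above the bench. The strap is a level bar 24 mm wide and 16 mm high, underside 42 mm and top 58 mm above the bench; the dish lid is 33 mm above the bench, so a fingertip can run between the two heights
- cam_lever (a joint): cam lever, pinned on top of the strap at the post: 0 = raised 0.6 rad above level, 0.6 = fully down, level, on its stop. Starts at 0 to 0.1; stays where left (about 4 N straight down 40 mm behind the pin to move it, 6 N near the end). Pushes the pad down 12 mm per rad
- lever_end (a point): middle of the free end of the cam lever, 80 mm from its pin. A bar 22 mm wide, 10 mm thick, from the pin (68 mm above the bench, 2 mm behind the post axis) pointing away from the strap's free end, sloping up while raised. Fully down, its upper face is 73 mm above the bench. It turns with the strap
- clamp_pad: rubber pad, 20 mm across and 5 mm thick, sprung, under the strap 95 mm from the post axis; origin at the middle of its underside. With the lever raised it clears the dish lid by 3 mm or more; with the strap closed and the lever down it presses on the middle of the lid with about 6 N.
- petri_dish: covered clear petri dish, 64 mm across and 15 mm high, loose, in the nest on the plate; origin at the centre of its underside, 18 mm above the bench
- sample_vial: screw-cap sample vial, 20 mm across and 54 mm high, loose on the bench beyond the plate; origin at the centre of its underside
- small_beaker: small glass beaker, 38 mm across and 48 mm high, loose on the bench to the left of the plate; origin at the centre of its underside
- crucible: white porcelain crucible, 40 mm across and 31 mm high, loose on the bench before the left part of the plate; origin at the centre of its underside

How it is judged:
By the outcome, as a careful person would: the job done as asked, in the order asked, and still so for the second after the job is handed in, with the robot touching nothing.
It also fails if it takes over 46 s, if anything falls off the work surface, if the arm or the gripper's body presses on something with over 40 N, if the wrist force passes 120 N, or if a joint passes its speed limit or range.

## Working session

There is one attempt and no reset: what is moved stays moved. The work goes in short steps, Python scripts to look and compute and a shell command to move; the robot and the scene stay as the last step left them, time stands still between calls to the robot, and variables do not carry over. Pictures are saved under pics/ and viewed, at most 10 in all, crops included, and the job is handed in when it is done.

```bash
mkdir -p pics
cat > h.py <<'E'
import numpy as np, cv2
from cell import r
def snap(n,f):
    c=r.camera(n); cv2.imwrite(f'pics/{f}.png',c['pixels'][:,:,::-1]); np.savez(f'pics/{f}.npz',**c); return c
def world(c):
    h,w=c['range_z'].shape
    u,v=np.meshgrid(np.arange(w),np.arange(h))
    p=cv2.undistortPoints(np.stack([u,v],-1).reshape(-1,1,2).astype(float),c['camera_matrix'],c['dist_coeffs']).reshape(h,w,2)
    z=c['range_z'][...,None]; P=np.concatenate([p*z,z],-1)
    V=c['view']; W=(P-V[:3,3])@V[:3,:3]
    W[c['range_z']==0]=np.nan
    return W
E
python3 - <<'E'
from h import *
a=snap('scene','s1');b=snap('side','d1')
cv2.imwrite('pics/both.png',cv2.resize(np.vstack([a['pixels'],b['pixels']])[:,:,::-1],(400,600)))
s=r.state();print(s['time_s'],s['position'],s['eef_rot'],s['contact_force'],s['width'],r.pinch_z)
E
```

```text
0.1 [ 174.20455712 -573.51595257  230.51761954] [-8.51676631e-04  9.89156348e-01  1.46863857e-01 -2.24739735e-05] [ 0.86663019  1.26624805 -0.19270493] 85.23821516820898 18.700000000000003
```

View pics/s1.png

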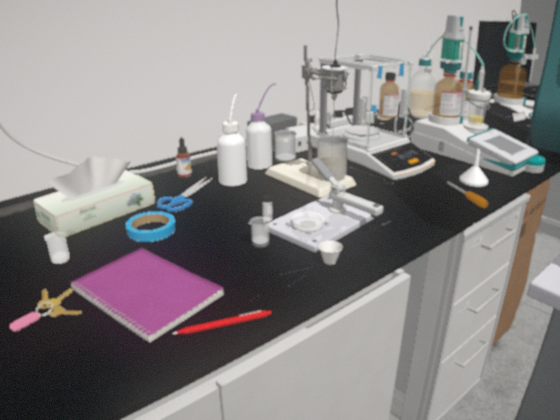

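View pics/d1.png

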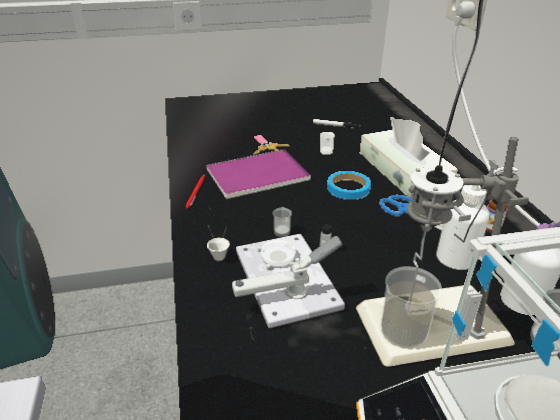

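The side view shows the plate around (288,277). The strap runs from the post (298,270) to (237,287), and the dark lever rises to (338,243). The dish is at (278,252), crucible (218,248), beaker (282,220) and vial (326,235).

Run:
```python
from h import *
Ws=[]
for f in ['s1','d1']:
    c=dict(np.load(f'pics/{f}.npz')); W=world(c)
    for uv in ([(335,205),(372,205),(308,222),(331,252),(260,232),(267,208),(320,225),(330,200)] if f=='s1' else [(298,272),(238,287),(338,244),(278,252),(218,246),(282,220),(326,235),(315,285),(245,245)]):
        print(f,uv,W[uv[1],uv[0]].round(0))
    Ws.append(W.reshape(-1,3))
P=np.vstack(Ws);P=P[~np.isnan(P[:,0])]
c0=world(dict(np.load('pics/d1.npz')))[277,288];print(c0)
# top-down height map 1 px = 1mm? use 2px per mm over 340mm
N=600;H=np.zeros((N,N));
for p in P[np.argsort(P[:,2])]:
    u=int((c0[1]+170-p[1])*N/340);v=int((c0[0]+170-p[0])*N/340)
    if 0<=u<N and 0<=v<N and p[2]<130: cv2.circle(H,(u,v),2,float(max(0,p[2]+5)*1.9),-1)
cv2.imwrite('pics/top.png',cv2.applyColorMap(H.clip(0,255).astype(np.uint8),cv2.COLORMAP_JET))
```

```text
s1 (335, 205) [536. 245.  32.]
s1 (372, 205) [454. 229.  55.]
s1 (308, 222) [516. 339.  31.]
s1 (331, 252) [410. 384.  29.]
s1 (260, 232) [545. 431.  29.]
s1 (267, 208) [619. 356.  29.]
s1 (320, 225) [497. 325.  27.]
s1 (330, 200) [587. 207.  15.]
d1 (298, 272) [540. 219.  69.]
d1 (238, 287) [444. 217.  57.]
d1 (338, 244) [603. 224. 111.]
d1 (278, 252) [529. 318.  32.]
d1 (218, 246) [427. 380.  14.]
d1 (282, 220) [555. 404.  39.]
d1 (326, 235) [624. 341.  39.]
d1 (315, 285) [574. 236.  20.]
d1 (245, 245) [477. 370.  17.]
[524.90363197 224.1635392   56.45276953]
```

View pics/top.png

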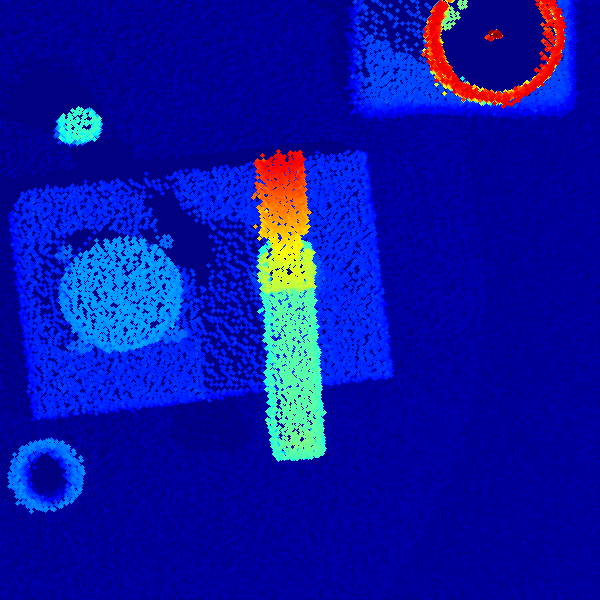

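Top-down map: plate yaw is about 6.7°, post about (539,231), strap direction about 183.5° (joint ≈0.19), dish (528,326) and crucible (426,368). I'll shut the fingers and move to the right of the strap.

```bash
python3 -m creep '{"hand":[0,0,0,0,0,0,0,0,0,0],"delta_pos":[[0.036,-0.033,0],[0.036,-0.033,0],[0.036,-0.033,0],[0.036,-0.033,0],[0.036,-0.033,0],[0.036,-0.033,0],[0.036,-0.033,0],[0.036,-0.033,0],[0.036,-0.033,0],[0.036,-0.033,0]],"turn":[0,0,0,0,0,0,0,0,0,0]}'
python3 -m creep '{"hand":[0,0,0,0,0,0,0,0],"delta_pos":[[0.017,-0.038,0],[0.017,-0.038,0],[0.017,-0.038,0],[0.017,-0.038,0],[0.017,-0.038,0],[0.017,-0.038,0],[0.017,-0.038,0],[0.017,-0.038,0]],"turn":[0,0,0,0,0,0,0,0]}'
python3 -m creep '{"hand":[0,0,0,0,0,0,0,0,0,0],"delta_pos":[[0,0,0],[0,0,0],[0,0,0],[0,0,0],[0,0,0],[0,0,0],[0,0,0],[0,0,0],[0,0,0],[0,0,0]],"turn":[-8.33,-8.33,-8.33,-8.33,-8.33,-8.33,-8.33,-8.33,-8.33,-8.33]}'
python3 -m creep '{"hand":[0,0,0,0,0,0,0,0,0,0,0],"delta_pos":[[0,0,0],[0,0,0],[0,0,0],[0,0,0],[0,0,0],[0,0,0],[0,0,0],[0,0,0],[0,0,0],[0,0,0],[0,0,0]],"turn":[-8.33,-8.33,-8.33,-8.33,-8.33,-8.33,-8.33,-8.33,-8.33,-8.33,0]}'
```

```text
time_s: 1.1
position: [423.3, -151.8, 231.3]
eef_rot: [-0.0, 0.989, 0.147, -0.0]
contact_force: [1.0, -1.0, -0.1]
width: -0.1
finger_force: 0.0
time_s: 1.9
position: [464.3, 178.4, 231.1]
eef_rot: [0.0, 0.989, 0.147, -0.0]
contact_force: [0.6, -0.2, 0.3]
width: 0.0
finger_force: 0.0
time_s: 2.9
position: [464.3, 176.6, 231.0]
eef_rot: [-0.0, 0.639, 0.769, -0.0]
contact_force: [0.0, -0.0, -0.5]
width: -0.0
finger_force: 0.0
time_s: 4.0
position: [464.4, 176.6, 231.0]
eef_rot: [-0.0, -0.031, 1.0, -0.0]
contact_force: [0.8, 0.8, 1.0]
width: 0.2
finger_force: 0.0
```

```bash
python3 -m creep '{"hand":[0,0,0,0,0,0,0,0],"delta_pos":[[0,0,0.03],[0,0,0.03],[0,0,0.03],[0,0,0.03],[0,0,0.03],[0,0,0.02],[0,0,0.014],[0,0,0]],"turn":[0,0,0,0,0,0,0,0]}'
python3 -m creep '{"hand":[0,0,0,0,0],"delta_pos":[[0,0.005,0],[0,0.005,0],[0,0.005,0],[0,0.005,0],[0,0.004,0]],"turn":[0,0,0,0,0]}'
python3 - <<'E'
from h import *
a=snap('side','d2')
cv2.imwrite('pics/d2c.png',cv2.resize(a['pixels'][180:350,180:380,::-1],(700,595)))
E
```

```text
time_s: 4.8
position: [463.0, 176.3, 45.5]
eef_rot: [-0.002, -0.029, 1.0, -0.0]
contact_force: [-0.8, -0.3, 0.6]
width: -0.3
finger_force: 0.0
time_s: 5.3
position: [463.5, 201.3, 47.9]
eef_rot: [0.0, -0.031, 1.0, 0.0]
contact_force: [-0.3, -0.8, -0.5]
width: 0.1
finger_force: 0.9
```

View pics/d2c.png

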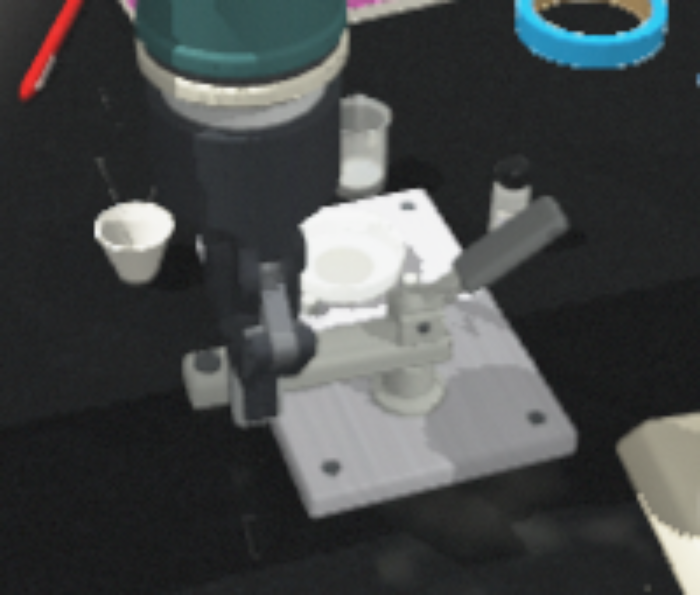

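The finger's back stands right beside the strap (crop about (260,390)), clear of the dish. Next I'll swing the strap along the arc.

```bash
python3 -m creep '{"hand":[0,0,0,0,0,0,0,0,0,0,0],"delta_pos":[[0,0,0.003],[0.0016,0.0056,0],[0.0016,0.0056,0],[0.0016,0.0056,0],[0.0016,0.0056,0],[0.0016,0.0056,0],[0.0016,0.0056,0],[0.0016,0.0056,0],[0.0016,0.0056,0],[0.0016,0.0056,0],[0.0016,0.0056,0]],"turn":[0,4,4,4,4,4,4,4,4,4,4]}'
python3 - <<'E'
from h import *
a=snap('side','d3')
cv2.imwrite('pics/d3c.png',cv2.resize(a['pixels'][180:350,180:380,::-1],(700,595)))
E
```

```text
time_s: 6.45
position: [461.3, 257.0, 44.0]
eef_rot: [-0.0, 0.315, 0.949, -0.001]
contact_force: [0.7, -2.9, 0.9]
width: -0.1
finger_force: 1.3
```

View pics/d3c.png

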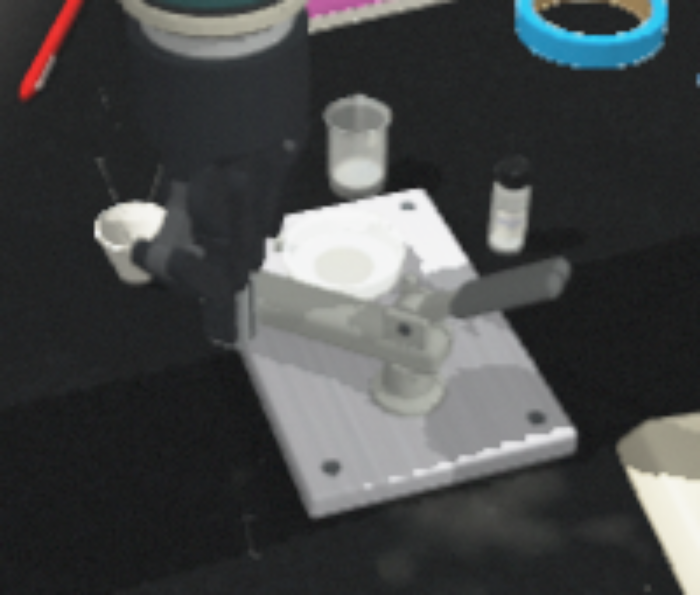

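The strap is about halfway round, the finger is at its side, and everything else is undisturbed. Continuing.

```bash
python3 -m creep '{"hand":[0,0,0,0,0,0,0,0,0,0],"delta_pos":[[0.0016,0.0056,0],[0.0016,0.0056,0],[0.0016,0.0056,0],[0.0016,0.0056,0],[0.0016,0.0056,0],[0.0016,0.0056,0],[0.0016,0.0056,0],[0.0016,0.0056,0],[0.0016,0.0056,0],[0.0016,0.0056,0]],"turn":[4,4,4,4,4,4,4,4,4,4]}'
python3 -m creep '{"hand":[0,0,0],"delta_pos":[[0.0008,0.0028,0],[0.0008,0.0028,0],[0.0008,0.0028,0]],"turn":[2,2,2]}'
python3 -m creep '{"hand":[0,0,0],"delta_pos":[[0,0.001,0],[0,0.001,0],[0,0.001,0]],"turn":[0.6,0,0]}'
```

```text
time_s: 7.5
position: [495.9, 301.9, 43.8]
eef_rot: [-0.001, 0.62, 0.785, -0.001]
contact_force: [-2.7, -0.1, 2.0]
width: -0.2
finger_force: 1.5
time_s: 7.8
position: [503.7, 306.1, 43.8]
eef_rot: [-0.001, 0.66, 0.752, -0.001]
contact_force: [-3.6, 1.0, 0.9]
width: -0.1
finger_force: 1.4
time_s: 8.1
position: [506.1, 306.5, 43.8]
eef_rot: [-0.001, 0.663, 0.749, -0.001]
contact_force: [-7.6, 2.8, 3.9]
width: -0.2
finger_force: 3.6
```

```bash
python3 -m creep '{"hand":[0,0],"delta_pos":[[0,0.001,0],[0,0,0]],"turn":[0,0]}'
python3 -m creep '{"hand":[0,0],"delta_pos":[[0,0.001,0],[0,0,0]],"turn":[0,0]}'
python3 - <<'E'
from h import *
a=snap('side','d4')
cv2.imwrite('pics/d4c.png',cv2.resize(a['pixels'][180:350,180:380,::-1],(700,595)))
E
```

```text
time_s: 8.3
position: [506.1, 306.5, 43.8]
eef_rot: [-0.002, 0.663, 0.749, -0.002]
contact_force: [-8.6, 1.6, 3.1]
width: -0.0
finger_force: 3.9
time_s: 8.5
position: [506.2, 306.4, 43.8]
eef_rot: [-0.002, 0.663, 0.749, -0.003]
contact_force: [-10.7, 2.3, 4.8]
width: 0.2
finger_force: 5.0
```

View pics/d4c.png

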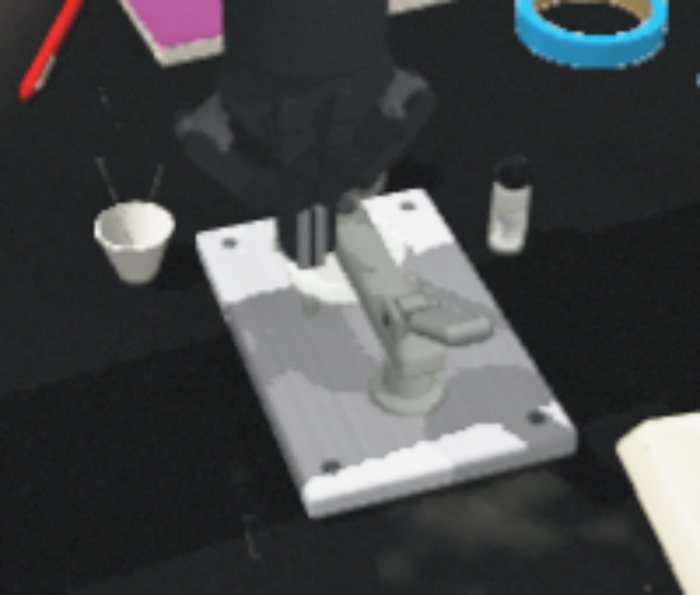

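Position stalls while force rises, so the strap is on its stop over the dish. I'll back off, lift and measure the lever.

```bash
python3 -m creep '{"hand":[0,0,0,0,0,0,0,0],"delta_pos":[[0,-0.006,0],[0,-0.008,0],[0,-0.008,-0.01],[0,0,-0.03],[0,0,-0.04],[0,0,-0.04],[0,0,-0.03],[0,0,0]],"turn":[0,0,0,0,0,0,0,0]}'
python3 - <<'E'
from h import *
W=np.vstack([world(snap(n,n+'5')).reshape(-1,3) for n in('side','scene')]); W=W[~np.isnan(W[:,0])]
c=np.array([539.2,231.1]);yd=np.array([-.117,.993]);xd=np.array([.993,.117])
d=W[:,:2]-c; a=d@xd;b=d@yd;z=W[:,2]
for lo in range(-90,120,10):
    m=(abs(a)<45)&(b>=lo)&(b<lo+10)&(z>48)&(z<125)
    if m.sum()>3: print(lo,m.sum(),'x',np.percentile(a[m],[3,50,97]).round(1),'z',np.percentile(z[m],[50,95]).round(1))
m=(z>30)&(z<40)&(np.hypot(W[:,0]-528,W[:,1]-326)<40);print('dish',W[m].mean(0).round(1))
E
```

```text
time_s: 9.35
position: [491.3, 305.6, 200.1]
eef_rot: [0.002, 0.663, 0.748, 0.005]
contact_force: [0.0, 0.2, -0.9]
width: 0.1
finger_force: 0.0
-80 15 x [-7.3  0.1  7.8] z [109.8 113.4]
-70 108 x [-9.8 -1.7 10.3] z [111.7 114.2]
-60 79 x [-10.1  -3.8  10.3] z [107.2 112.5]
-50 78 x [-9.8 -3.   9.5] z [101.  105.9]
-40 80 x [-9.8 -3.9  9.7] z [93.7 99.4]
-30 73 x [-10.   -1.7  10.3] z [86.7 91.7]
-20 191 x [-11.   -3.1  10. ] z [57.4 81.5]
-10 150 x [-12.3  -5.2  10.2] z [71.2 76. ]
0 140 x [-12.1  -4.4  11.4] z [67.2 73.8]
10 76 x [-11.6  -7.3  10.6] z [55.7 68.9]
20 80 x [-11.8  -5.1  10.1] z [56.  58.9]
30 91 x [-11.4  -2.7  10.4] z [56.1 58.2]
40 95 x [-11.4  -3.2   9.5] z [56. 58.]
50 94 x [-11.5  -2.9  11.3] z [56. 58.]
60 89 x [-11.5  -2.5  10.2] z [55.9 58.1]
70 88 x [-11.6  -4.6  10.4] z [56.2 57.8]
80 94 x [-11.4  -3.4   9.8] z [56.4 59.7]
90 85 x [-11.4  -3.5   9.7] z [56.6 60.6]
100 64 x [-10.7  -1.2  10.3] z [53.6 58.1]
dish [522.4 326.9  32. ]
```

Lever and strap are centred on the plate's axis (strap closed). Moving above the lever, 55 mm behind the post.

```bash
python3 -m creep '{"hand":[0,0,0,0,0,0,0,0,0],"delta_pos":[[-0.027,0.0077,0],[-0.027,0.0077,0],[-0.027,0.0077,0],[-0.027,0.0077,0],[-0.027,0.0077,0],[0,0,0.03],[0,0,0.03],[0,0,0.01],[0,0,0]],"turn":[0,0,0,0,0,0,0,0,0]}'
python3 -m creep '{"hand":[0,0,0,0,0,0,0,0,0,0],"delta_pos":[[0,0,0.005],[0,0,0.005],[0,0,0.005],[0,0,0.005],[0,0,0.005],[0,0,0.005],[0,0,0.005],[0,0,0.005],[0,0,0.005],[0,0,0]],"turn":[0,0,0,0,0,0,0,0,0,0]}'
```

```text
time_s: 10.35
position: [540.3, 174.4, 121.9]
eef_rot: [-0.002, 0.663, 0.748, -0.002]
contact_force: [-0.2, 1.0, -0.4]
width: 0.3
finger_force: 0.0
time_s: 11.35
position: [542.3, 174.9, 78.5]
eef_rot: [-0.0, 0.663, 0.748, -0.0]
contact_force: [0.2, -0.6, -0.2]
width: 0.3
finger_force: 0.0
```

```bash
python3 -m creep '{"hand":[0,0,0,0],"delta_pos":[[0,0,0.003],[0,0,0.002],[0,0,0.001],[0,0,0]],"turn":[0,0,0,0]}'
python3 - <<'E'
from h import *
a=snap('side','d6')
cv2.imwrite('pics/d6c.png',cv2.resize(a['pixels'][180:350,180:380,::-1],(700,595)))
E
```

```text
time_s: 11.75
position: [542.5, 175.0, 73.1]
eef_rot: [-0.0, 0.663, 0.748, 0.0]
contact_force: [-0.2, 0.8, -0.0]
width: 0.4
finger_force: 0.1
```

View pics/d6c.png

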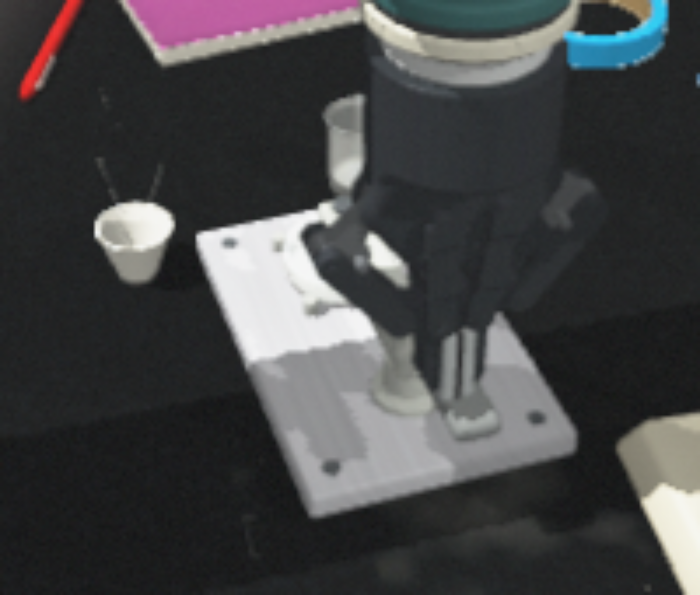

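The lever lies almost level under the fingertips (crop about (470,415)). I'll press until the force rises at its stop.

```bash
python3 -m creep '{"hand":[0,0],"delta_pos":[[0,0,0.0015],[0,0,0]],"turn":[0,0]}'
python3 -m creep '{"hand":[0,0],"delta_pos":[[0,0,0.0015],[0,0,0]],"turn":[0,0]}'
python3 -m creep '{"hand":[0,0],"delta_pos":[[0,0,0.0015],[0,0,0]],"turn":[0,0]}'
```

```text
time_s: 12.0
position: [542.7, 175.2, 72.8]
eef_rot: [-0.0, 0.663, 0.748, 0.0]
contact_force: [-2.8, -0.8, 10.8]
width: 0.1
finger_force: 5.2
time_s: 12.2
position: [542.8, 175.2, 72.5]
eef_rot: [0.0, 0.663, 0.748, 0.0]
contact_force: [-5.4, -2.7, 20.6]
width: -0.0
finger_force: 10.7
time_s: 12.4
position: [543.0, 175.2, 72.2]
eef_rot: [0.0, 0.663, 0.748, 0.001]
contact_force: [-7.3, -3.1, 32.0]
width: -0.2
finger_force: 16.1
```

On its stop at 72–73 mm. Retreat and check.

```bash
python3 -m creep '{"hand":[0,0,0,0,0,0,0,0],"delta_pos":[[0,0,-0.005],[0,0,-0.02],[0,0,-0.04],[0,0,-0.04],[-0.04,0,-0.03],[-0.04,0,0],[-0.04,0,0],[-0.04,0,0]],"turn":[0,0,0,0,0,0,0,0]}'
python3 - <<'E'
from h import *
s=snap('side','d7')
cv2.imwrite('pics/d7c.png',cv2.resize(s['pixels'][180:350,180:380,::-1],(700,595)))
W=np.vstack([world(s).reshape(-1,3),world(snap('scene','s7')).reshape(-1,3)]); W=W[~np.isnan(W[:,0])]
c=np.array([539.2,231.1]);yd=np.array([-.117,.993]);xd=np.array([.993,.117])
d=W[:,:2]-c; a=d@xd;b=d@yd;z=W[:,2]
for lo in range(-90,120,10):
    m=(abs(a)<45)&(b>=lo)&(b<lo+10)&(z>48)&(z<125)
    if m.sum()>3: print(lo,m.sum(),'x',np.percentile(a[m],[3,97]).round(1),'z',np.percentile(z[m],[50,95]).round(1))
m=(z>30)&(z<40)&(np.hypot(W[:,0]-528,W[:,1]-326)<40);print('dish',W[m].mean(0).round(1))
E
```

```text
time_s: 13.2
position: [562.0, 15.1, 204.2]
eef_rot: [0.0, 0.663, 0.749, 0.001]
contact_force: [0.1, -0.4, 0.3]
width: -0.2
finger_force: 0.0
-90 65 x [-8.6  9.9] z [69.2 72.3]
-80 91 x [-9.7  9.2] z [71.7 73.2]
-70 93 x [-9.6 10.1] z [71.4 73.3]
-60 97 x [-9.3  9.2] z [71.3 73.2]
-50 90 x [-9.7  9.8] z [71.3 73.3]
-40 88 x [-9.7  9.7] z [71.3 73.1]
-30 68 x [-9.3  6.7] z [69.9 72.2]
-20 137 x [-11.   11.9] z [67.4 72.6]
-10 148 x [-12.1  11. ] z [71.3 75.8]
0 151 x [-12.1  11.6] z [67.7 74.8]
10 71 x [-11.3   9.8] z [56.1 67. ]
20 81 x [-11.4   9.4] z [55.9 58.1]
30 95 x [-11.4  10.3] z [56.4 58. ]
40 88 x [-11.4  10. ] z [56.3 58. ]
50 89 x [-11.2  10.3] z [56.  57.9]
60 89 x [-12.1  10.2] z [56.2 58.6]
70 87 x [-11.7   9.5] z [55.9 57.9]
80 95 x [-11.6   9.6] z [56.2 59.3]
90 84 x [-11.7   9.5] z [57.1 61.2]
100 68 x [-10.6  10.6] z [53.6 57.8]
dish [522.6 326.8  32. ]
```

View pics/d7c.png

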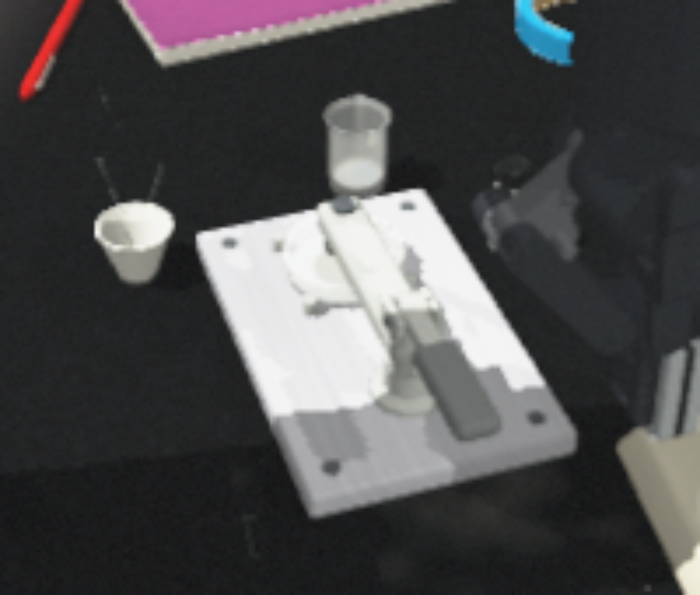

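The strap is closed over the dish and the lever is level at 73 mm. The dish and the objects round the plate have not moved.

```bash
python3 -c "
from cell import r
print(r.finish_job())"
```

```text
the job is handed in; nothing more can be done
None
```

The dish is clamped: the strap is on its stop over it and the cam lever is fully down, with the dish, vial, beaker and crucible undisturbed; the job was handed in at about 13 s, and no verdict was returned.

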